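# Make up two die kits for the hot press

### The job

Make up two kits for the hot press from the loose die parts on the bench: the large round die, the large round ram and the knock-out ring go into the tray with three compartments, and the bar mould with its bar ram go into the tray with two compartments. Each part stands upright in a compartment of its own that it fits, with its foot flat on the tray floor and the rams resting on their wide heads; set the parts down, do not drop them. Leave the small round die and the small round ram standing where they are.

Things in the scene. Friction and masses are not known exactly. Their poses are not given: they have to be found in the camera images.
- die_large: Large round die: plain steel cylinder standing upright, 56 mm diameter, 50 mm high, thick-walled, with a 25 mm bore through its centre; about 0.76 kg. Origin at the centre of its underside, z up along the bore. Like the other loose parts it stands on the bench between the trays, about 0.1 m from its neighbours (none over 60 mm high).
- ram_large: Large round ram: plain steel, standing on its head: a disc 34 mm diameter and 10 mm thick at the bottom, and above it a round stem of 24 mm diameter; 60 mm high in all; about 0.25 kg. Origin at the centre of its underside, z up along the stem.
- knockout_ring: Knock-out ring: plain steel tube standing upright, thin-walled, 36 mm outside and 28 mm inside diameter, 40 mm high, open at both ends; about 0.13 kg. Origin at the centre of its underside, z up.
- bar_mould: Bar mould: aluminium block lying flat, 72 mm long (its x), 46 mm wide (its y), 45 mm high, with a 31 x 15 mm rectangular slot through the middle (long side along x) and four dark screw heads on top; about 0.36 kg. Origin at the centre of its underside, z up.
- bar_ram: Bar ram: plain steel, standing on its head: a rectangular foot 36 mm (its x) by 26 mm (its y), 10 mm thick, and above it a flat rectangular stem 30 mm (x) by 14 mm (y); 60 mm high in all; about 0.24 kg. Origin at the centre of its underside, z up along the stem.
- die_small: Small round die, to be left in stock: steel cylinder 40 mm diameter, 42 mm high, thick-walled with a 13 mm bore. Origin at the centre of its underside, z up.
- ram_small: Small round ram, to be left in stock: steel, standing on a head of 26 mm diameter and 10 mm thickness, stem 13 mm diameter; 50 mm high in all. Origin at the centre of its underside, z up.
- tray3: Plastic tray fixed to the bench: white walls and dividers 4 mm thick, 12 mm high; dark floor at 3 mm. Origin: centre of underside, x along its length. 194 x 82 mm outside. Three compartments along x, each 74 mm wide (y), centred on y = 0: a large one 74 mm long centred at x = -56 mm, two small ones 52 mm long centred at x = 11 and 67 mm.
- tray2: Plastic tray fixed to the bench: white walls and dividers 4 mm thick, 12 mm high; dark floor at 3 mm. Origin: centre of underside, x along its length. 156 x 72 mm outside. Two compartments along x, each 64 mm wide (y), centred on y = 0: a large one 92 mm long centred at x = 28 mm (the bar mould fits it lengthwise only), a small one 52 mm long at x = -48 mm for the bar ram.
Not all that is in view belongs to the job. What is shaped like the bar_ram but blue or pink is not meant. Leave any yellow look-alike of the tray3 alone.

How it is judged:
By the outcome, as a careful person would: the job done as asked, in the order asked, and still so for the second after the job is handed in, with the robot touching nothing.
It also fails if it takes over 112 s, if anything falls off the work surface, if the arm or the gripper's body presses on something with over 40 N, if the wrist force passes 120 N, or if a joint passes its speed limit or range.

### The arm

A 7-joint arm with a two-finger parallel gripper is mounted at the origin on the work surface. World frame = base frame: x ahead of the robot, y to its left, z up, the work surface at z = 0. Lengths are in m, angles in rad, forces in N, time in s.
With the tool pointing down it reaches from about 0.4 to 0.9 m from the base axis. Payload 5.5 kg.
Tool frame: the origin (TCP) lies where the fingers leave the gripper's body, on its centre line; the fingertips stand robot.tcp_to_tips ahead of it and the grasp point (between the pads) lies 54 mm ahead of it (robot.tcp_to_tips is the distance from the TCP to the fingertips, in m); z points along the fingers, y is the line along which they close (so a half turn about z gives the same grasp; the last joint's range is limited). The gripper opens to 85 mm and grips with 20 to 120 N. Pads are 22 mm wide; open, the fingers measure 114 mm over their backs; the gripper's body (76 mm by 85 mm) begins 54 mm behind the grasp point. The pads swing forward as they close: fully open they stand 13 mm farther back than shut.
Start: joints at [-0.964, 0.501, -0.427, 1.55, 0.221, 1.138, -0.21], TCP at [0.219, 0.612, 0.304] pointing down, gripper open.
Joint ranges: [-2.88, 2.88], [-0.31, 2.03], [-1.54, 1.56], [0.2, 2.42], [-1.41, 4.55], [0.19, 2.02], [-2.57, 2.57]. Speed limits (rad/s): [2.57, 2.57, 3.14, 3.14, 3.14, 3.14, 3.14].

### API

Orientations are given as a unit quaternion [x, y, z, w].
In Python, from workcell import status, optics, robot gives the robot as it stands.
- The arm moves only by the shell command python3 -m jog 'ROWS' [FORCE]. ROWS is JSON, a list of rows, each an object with "translation": the shift along the tool's x, y, z each as a share of 0.03 m, from -1 to 1, a list of three; "angular": the turn, a rotation vector about the tool's x, y, z each as a share of 0.1 rad, from -1 to 1, a list of three; "grip": the opening, from 0 (shut) to 1 (fully open). In form: [{"translation": [tx, ty, tz], "angular": [rx, ry, rz], "grip": grip}, ...]. A call has 1 to 12 rows; each row shifts and turns the commanded pose from where the row before left it, along the tool's axes as they then stand; what a row does not reach is not made up. A row lasts 1/12 s, in which the tool goes at most 41.7 mm and 7.16 degrees, less where a joint would pass 70% of its speed; a pose out of reach is approached as far as the arm can. A call with a number of a shift or a turn outside -1 to 1 is refused whole. A call with a gripper value outside its range is refused whole. The fingers move at their own pace and stop on an object; FORCE is the grip in N (left out, the last holds). Time passes only in rows, so rows that do not move let the fingers close. It gives the time, the measured TCP pose, the force, the opening and the grip force at its end, in the units of the state.
- status.sense(): the state, without advancing time (a new reading comes with each control period).
- optics.capture(name): name is "side" or "top" or "wrist"; returns a dict with "pixels" (384x512x3 uint8, red, green, blue), "range_z" (384x512 float32, m along the optical axis (not along the pixel's ray), 0 where there is no reading), "fx", "fy", "cx", "cy" (pixels), "world_from_camera" (4x4, takes a point from camera to world coordinates). Camera axes: x right, y up, looking along -z (the intrinsics and any distortion apply to the point x, -y, -z); pixel columns grow to the right and rows downward; lengths in m; the calibration is good to about 2 mm. The wrist camera is an equidistant fisheye: a pixel r from the principal point sees the ray r / f radians off the axis. A picture is of the moment at which its call begins.
- robot.finish_job(): hands the job in; it is judged then, once.
The state is a dict: "time": time; "joint_positions": joint angles; "joint_velocities": joint speeds; "joint_torque": joint torques, N m; "tcp_pos": TCP position; "tcp_rot": TCP orientation; "ft_force": force on the tool from outside, world axes, zero at the start; "torque": the same for the moment, N m; "width": finger opening in m; "gripper_force": force on a finger pad.
Only numpy, scipy, OpenCV 4.12 (cv2) and the standard library are available. Lean on these libraries where they do the work, as an engineer would, in place of code of your own. Each camera call takes 0.05 s, during which the arm holds its last target. There are 200 camera calls.

## Working session

There is one attempt and no reset: what is moved stays moved. The work goes in short steps, Python scripts to look and compute and a shell command to move; the robot and the scene stay as the last step left them, time stands still between calls to the robot, and variables do not carry over. Pictures are saved under pics/ and viewed, at most 14 in all, crops included, and the job is handed in when it is done.

```bash
ls; mkdir -p pics
python3 - <<'E'
from workcell import status, optics, robot
import cv2, numpy as np
print(status.sense(), robot.tcp_to_tips)
for n in ("top","side"):
    c=optics.capture(n); cv2.imwrite(f"pics/{n}0.png",c["pixels"][:,:,::-1]); np.savez(f"{n}0.npz",**c)
    print(n,c["fx"],c["fy"],c["cx"],c["cy"],c["world_from_camera"].round(4).tolist(),[k for k in c])
E
```

```text
pics
{'time': 0.0, 'joint_positions': array([-0.96380617,  0.50182998, -0.42681604,  1.55145547,  0.22080121,
        1.13826943, -0.21026505]), 'joint_velocities': array([ 0.0002592 , -0.00056753,  0.00179513,  0.0007607 , -0.00058606,
        0.00029141,  0.00010652]), 'joint_torque': array([ 2.70080882e-04, -5.69518733e+01, -5.81608102e+00, -2.80933428e+01,
        1.07168054e-02,  1.20169923e-02,  2.41674925e-06]), 'tcp_pos': array([0.21893451, 0.61143926, 0.30287032]), 'tcp_rot': array([ 1.70993967e-01,  9.85271616e-01, -9.30344375e-04, -2.00923664e-04]), 'ft_force': array([-0.46295382, -0.25578455,  0.10431716]), 'torque': array([0.00475796, 0.00255804, 0.03924558]), 'gripper_force': 0.0, 'width': 0.08585854020734639} 0.0726
top 444.0427464029839 444.0427464029839 260.6832929505902 188.8950774979412 [[-0.0196, 0.9965, -0.0817, 0.4091], [-0.9998, -0.0197, -0.0, -0.1034], [-0.0016, 0.0817, 0.9967, 1.3481], [0.0, 0.0, 0.0, 1.0]] ['pixels', 'range_z', 'fx', 'fy', 'cx', 'cy', 'world_from_camera']
side 390.6758777216515 390.6758777216515 249.9918111926388 188.8859538549716 [[0.9235, 0.1959, -0.3299, 0.1904], [-0.3834, 0.5047, -0.7735, -0.8251], [0.015, 0.8408, 0.5412, 0.5664], [0.0, 0.0, 0.0, 1.0]] ['pixels', 'range_z', 'fx', 'fy', 'cx', 'cy', 'world_from_camera']
```

View pics/top0.png

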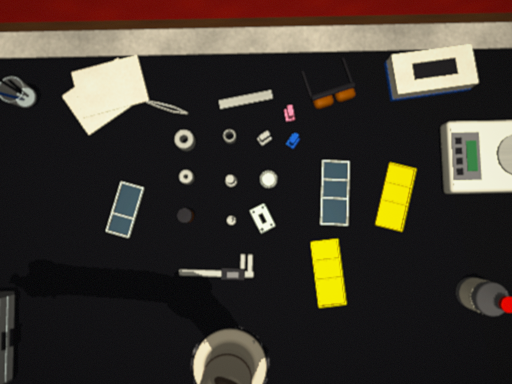

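View pics/side0.png

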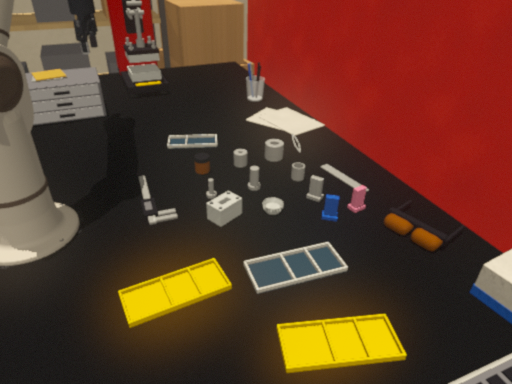

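Top view: the loose parts form a grid around (184–270, 136–220). Tray2 is at (125,209), white tray3 at (335,192), and the two yellow trays are decoys. Next I'll segment and measure.

```bash
cat > h.py <<'E'
import numpy as np, cv2
from workcell import status, optics, robot
def ray(c,u,v,wrist=False):
    x=(np.asarray(u,float)-c["cx"])/c["fx"]; y=(np.asarray(v,float)-c["cy"])/c["fy"]
    if wrist:
        r=np.hypot(x,y)+1e-12; s=np.sin(r)/r
        d=np.stack([x*s,-y*s,-np.cos(r)],-1)
    else: d=np.stack([x,-y,-np.ones_like(x)],-1)
    T=c["world_from_camera"]; return T[:3,3], d@T[:3,:3].T
def onz(c,u,v,z,wrist=False):
    o,d=ray(c,u,v,wrist); return o+d*((z-o[2])/d[...,2])[...,None]
def cloud(c):  # pinhole only
    v,u=np.mgrid[:384,:512]; o,d=ray(c,u,v); P=o+d*c["range_z"][...,None]; P[c["range_z"]==0]=np.nan; return P
def st():
    s=status.sense(); from scipy.spatial.transform import Rotation as R
    m=R.from_quat(s["tcp_rot"]).as_matrix(); return s,m
def go(x,y,z,ang):
    """shift left in tool shares and turn (shares of .1) so tool y lies along world angle ang (mod pi)"""
    s,m=st(); d=np.array([x,y,z])-s["tcp_pos"]; cur=np.arctan2(m[1,1],m[0,1])
    t=(ang-cur+np.pi/2)%np.pi-np.pi/2
    tilt=np.cross(m[:,2],[0,0,-1])@m
    print("t=%.1f"%s["time"],"tcp",s["tcp_pos"].round(4),"yaw %.3f"%cur,"shift rows",(d@m/0.03).round(2),"turn(rz shares) %.2f"%(-t/0.1),
      "tilt fix",(tilt/.1).round(3),"w %.4f gf %.1f"%(s["width"],s["gripper_force"]),"F",s["ft_force"].round(1),"q7 %.2f"%s["joint_positions"][6])
E
python3 - <<'E'
from h import *
c=dict(np.load("top0.npz")); P=cloud(c)
m=((P[...,2]>0.02)&(P[...,2]<0.075)).astype(np.uint8); m[:,:95]=0;m[:,365:]=0;m[:110]=0;m[245:]=0
n,l,s,ce=cv2.connectedComponentsWithStats(m)
for i in range(1,n):
    q=P[l==i]; 
    if len(q)<8: continue
    zt=np.percentile(q[:,2],90); tp=(l==i)&(P[...,2]>zt-.006)
    (bx,by),(w,h),a=cv2.minAreaRect(np.argwhere(tp)[:,::-1].astype(np.float32))
    e=onz(c,np.array([bx]),np.array([by]),zt)[0]
    print(ce[i].round(1),len(q),"ztop %.3f"%zt,"xy",e[:2].round(4),"rect",round(w,1),round(h,1),round(a,1))
im=c["pixels"]; hsv=cv2.cvtColor(im,cv2.COLOR_RGB2HSV)
for nm,(x0,x1,y0,y1) in dict(tray3=(312,358,150,235),tray2=(100,150,172,245)).items():
    w=((hsv[...,1]<60)&(hsv[...,2]>110)).astype(np.uint8); mm=np.zeros_like(w); mm[y0:y1,x0:x1]=w[y0:y1,x0:x1]
    uv=np.argwhere(mm)[:,::-1]; X=onz(c,uv[:,0],uv[:,1],.012)[:,:2]
    r=cv2.minAreaRect((X*1000).astype(np.float32)); print(nm,r,(cv2.boxPoints(r)).round().tolist())
cv2.imwrite("pics/z0.png",cv2.resize(im[115:240,95:365,::-1],None,fx=2.9,fy=2.9,interpolation=cv2.INTER_CUBIC))
E
```

```text
[289.7 113.5] 48 ztop 0.064 xy [ 0.7395 -0.1945] rect 5.1 4.6 76.0
[184.  139.1] 274 ztop 0.054 xy [0.669  0.1231] rect 17.0 18.0 90.0
[228.9 135.1] 70 ztop 0.044 xy [ 0.6796 -0.0115] rect 10.6 11.3 45.0
[263.8 135.8] 77 ztop 0.064 xy [ 0.6739 -0.1159] rect 4.7 10.3 56.3
[293.  138.5] 64 ztop 0.064 xy [ 0.6643 -0.2025] rect 4.4 9.7 33.7
[185.8 176.1] 145 ztop 0.046 xy [0.5584 0.1176] rect 12.0 13.0 90.0
[229.8 178.9] 63 ztop 0.064 xy [ 0.5465 -0.0133] rect 7.0 7.0 90.0
[261.8 217.6] 333 ztop 0.050 xy [ 0.4314 -0.105 ] rect 24.1 15.2 63.4
[184.6 214.6] 180 ztop 0.053 xy [0.4448 0.1215] rect 13.0 14.0 90.0
[230.  219.5] 16 ztop 0.053 xy [ 0.4277 -0.0109] rect 3.0 3.0 90.0
tray3 ((505.1578674316406, -325.88836669921875), (86.56055450439453, 198.40650939941406), 86.40925598144531) [[403.0, -363.0], [601.0, -375.0], [607.0, -289.0], [409.0, -276.0]]
tray2 ((466.29345703125, 308.24285888671875), (76.8824691772461, 159.76670837402344), 73.38965606689453) [[379.0, 294.0], [532.0, 249.0], [554.0, 322.0], [401.0, 368.0]]
```

View pics/z0.png

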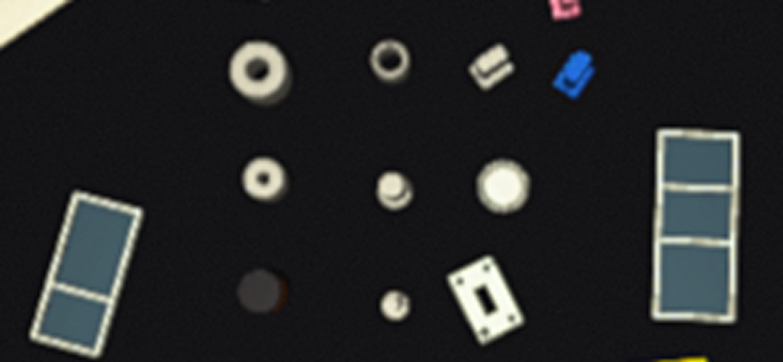

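The enlarged crop shows tray3's large compartment at the bottom (near the robot, crop ~(695,280)). Tray2's large compartment is at the top (~(95,240)). The white item at (503,186) is a dish that isn't part of the job. I'll move above the large die and check it with the wrist camera.

```bash
python3 -c "
from h import *
go(0.669,0.123,0.22,1.508)"
```

```text
t=0.1 tcp [0.219  0.6115 0.303 ] yaw 1.227 shift rows [-19.61 -10.27   2.78] turn(rz shares) -2.81 tilt fix [-0.017 -0.001 -0.   ] w 0.0857 gf 0.0 F [ 0.  -0.6 -0.5] q7 -0.21
```

```bash
R='{"translation":[-1,-0.5,0],"angular":[0,0,0],"grip":1}'
python3 -m jog '[{"translation":[-1,-0.5,0],"angular":[0,0,0],"grip":1},{"translation":[-1,-0.5,0],"angular":[0,0,0],"grip":1},{"translation":[-1,-0.5,0],"angular":[0,0,0],"grip":1},{"translation":[-1,-0.5,0],"angular":[0,0,0],"grip":1},{"translation":[-1,-0.5,0],"angular":[0,0,0],"grip":1},{"translation":[-1,-0.5,0],"angular":[0,0,0],"grip":1},{"translation":[-1,-0.5,0],"angular":[0,0,0],"grip":1},{"translation":[-1,-0.5,0],"angular":[0,0,0],"grip":1},{"translation":[-1,-0.5,0],"angular":[0,0,0],"grip":1},{"translation":[-1,-0.5,0],"angular":[0,0,0],"grip":1},{"translation":[-1,-0.5,0],"angular":[0,0,0],"grip":1},{"translation":[-1,-0.5,0],"angular":[0,0,0],"grip":1}]' 40
python3 -c "
from h import *
go(0.669,0.123,0.22,1.508)"
```

```text
time: 1.1
tcp_pos: [0.4981, 0.3196, 0.3036]
tcp_rot: [0.171, 0.985, -0.0, -0.0]
ft_force: [0.2, 0.4, 0.1]
width: 0.0852
gripper_force: 0.0
t=1.1 tcp [0.4981 0.3196 0.3036] yaw 1.227 shift rows [-7.57 -4.25  2.78] turn(rz shares) -2.81 tilt fix [-0.006 -0.004  0.   ] w 0.0852 gf 0.0 F [0.2 0.4 0.1] q7 0.50
```

```bash
python3 -m jog '[{"translation":[-0.95,-0.53,0.3],"angular":[0,0,0],"grip":1},{"translation":[-0.95,-0.53,0.3],"angular":[0,0,0],"grip":1},{"translation":[-0.95,-0.53,0.3],"angular":[0,0,0],"grip":1},{"translation":[-0.95,-0.53,0.3],"angular":[0,0,0],"grip":1},{"translation":[-0.95,-0.53,0.3],"angular":[0,0,0],"grip":1},{"translation":[-0.95,-0.53,0.3],"angular":[0,0,0],"grip":1},{"translation":[-0.95,-0.53,0.4],"angular":[0,0,0],"grip":1},{"translation":[-0.92,-0.54,0.5],"angular":[0,0,0],"grip":1},{"translation":[0,0,0],"angular":[0,0,-1],"grip":1},{"translation":[0,0,0],"angular":[0,0,-1],"grip":1},{"translation":[0,0,0],"angular":[0,0,-0.8],"grip":1},{"translation":[0,0,0],"angular":[0,0,0],"grip":1}]'
python3 - <<'E'
from h import *
go(0.669,0.123,0.085,1.508)
c=optics.capture("wrist"); np.savez("w1.npz",**c); cv2.imwrite("pics/w1.png",c["pixels"][:,:,::-1])
print(c["fx"],c["cx"],c["cy"],c["world_from_camera"].round(3))
E
```

```text
time: 2.1
tcp_pos: [0.6679, 0.1241, 0.2219]
tcp_rot: [0.031, 1.0, 0.0, -0.001]
ft_force: [0.1, -0.1, 0.2]
width: 0.0854
gripper_force: 0.0
t=2.1 tcp [0.6679 0.1241 0.2219] yaw 1.509 shift rows [-0.05 -0.04  4.56] turn(rz shares) 0.01 tilt fix [ 0.    -0.017  0.   ] w 0.0854 gf 0.0 F [ 0.1 -0.1  0.2] q7 1.14
297.3186396354542 257.84280618179133 187.99330038430696 [[ 0.061 -0.955 -0.29   0.594]
 [ 0.998  0.058  0.019  0.129]
 [-0.001 -0.291  0.957  0.291]
 [ 0.     0.     0.     1.   ]]
```

View pics/w1.png

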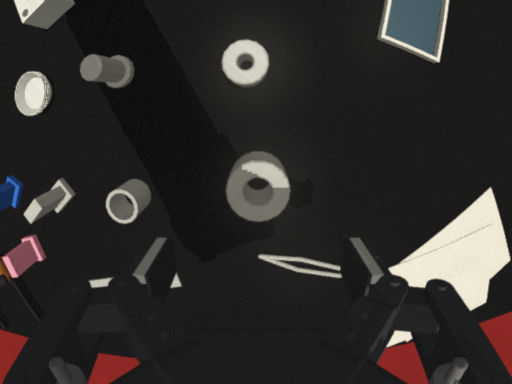

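The die's top ring is centred at about (258,189). On the z=50 mm plane that gives roughly (0.667, 0.124), which agrees with the top view. Descending and gripping.

```bash
python3 -m jog '[{"translation":[0,0,1],"angular":[0,0,0],"grip":1},{"translation":[0,0,1],"angular":[0,0,0],"grip":1},{"translation":[0,0,1],"angular":[0,0,0],"grip":1},{"translation":[0,0,0.8],"angular":[0,0,0],"grip":1},{"translation":[0,0,0.5],"angular":[0,0,0],"grip":1},{"translation":[0,0,0.25],"angular":[0,0,0],"grip":1},{"translation":[0,0,0],"angular":[0,0,0],"grip":0},{"translation":[0,0,0],"angular":[0,0,0],"grip":0},{"translation":[0,0,0],"angular":[0,0,0],"grip":0},{"translation":[0,0,0],"angular":[0,0,0],"grip":0},{"translation":[0,0,0],"angular":[0,0,0],"grip":0},{"translation":[0,0,0],"angular":[0,0,0],"grip":0}]' 80
python3 -c "
from h import *
go(0.449,-0.3225,0.2,1.508)"
```

```text
time: 3.15
tcp_pos: [0.6696, 0.1247, 0.0886]
tcp_rot: [0.032, 0.999, 0.0, 0.002]
ft_force: [0.1, -0.8, 6.8]
width: 0.054
gripper_force: 86.5
t=3.1 tcp [0.6696 0.1247 0.0886] yaw 1.507 shift rows [  6.37 -15.34  -3.74] turn(rz shares) -0.01 tilt fix [ 0.005  0.034 -0.   ] w 0.0540 gf 86.5 F [ 0.1 -0.8  6.8] q7 1.10
```

```bash
python3 -m jog '[{"translation":[0,0,-0.5],"angular":[0,0,0],"grip":0},{"translation":[0,0,-1],"angular":[0,0,0],"grip":0},{"translation":[0,0,-1],"angular":[0,0,0],"grip":0},{"translation":[0,0,-1],"angular":[0,0,0],"grip":0},{"translation":[0,0,-0.5],"angular":[0,0,0],"grip":0},{"translation":[0,0,0],"angular":[0,0,0],"grip":0}]'
python3 -c "
from h import *
go(0.449,-0.3225,0.2,1.508)"
```

```text
time: 3.65
tcp_pos: [0.6699, 0.1253, 0.2111]
tcp_rot: [0.032, 0.999, 0.001, 0.003]
ft_force: [1.4, 0.1, -7.0]
width: 0.0542
gripper_force: 87.1
t=3.6 tcp [0.6699 0.1253 0.2111] yaw 1.507 shift rows [  6.4  -15.37   0.3 ] turn(rz shares) -0.01 tilt fix [0.02  0.062 0.   ] w 0.0542 gf 87.1 F [ 1.4  0.1 -7. ] q7 1.14
```

```bash
python3 -m jog '[{"translation":[0.2,-0.5,0],"angular":[0.02,0.06,0],"grip":0},{"translation":[0.4,-0.96,0],"angular":[0,0,0],"grip":0},{"translation":[0.4,-0.96,0],"angular":[0,0,0],"grip":0},{"translation":[0.4,-0.96,0],"angular":[0,0,0],"grip":0},{"translation":[0.4,-0.96,0],"angular":[0,0,0],"grip":0},{"translation":[0.4,-0.96,0],"angular":[0,0,0],"grip":0},{"translation":[0.4,-0.96,0],"angular":[0,0,0],"grip":0},{"translation":[0.4,-0.96,0],"angular":[0,0,0],"grip":0},{"translation":[0.4,-0.96,0],"angular":[0,0,0],"grip":0},{"translation":[0.4,-0.96,0],"angular":[0,0,0],"grip":0},{"translation":[0.4,-0.96,0],"angular":[0,0,0],"grip":0},{"translation":[0.4,-0.96,0],"angular":[0,0,0],"grip":0}]'
python3 -m jog '[{"translation":[0.4,-0.96,0],"angular":[0,0,0],"grip":0},{"translation":[0.4,-0.96,0],"angular":[0,0,0],"grip":0},{"translation":[0.4,-0.9,0],"angular":[0,0,0],"grip":0},{"translation":[0.4,-0.9,0],"angular":[0,0,0],"grip":0},{"translation":[0.2,-0.5,0],"angular":[0,0,0],"grip":0},{"translation":[0,0,0],"angular":[0,0,0],"grip":0}]'
python3 - <<'E'
from h import *
go(0.449,-0.3225,0.0916,1.508)
c=optics.capture("wrist"); np.savez("w2.npz",**c); cv2.imwrite("pics/w2.png",c["pixels"][:,:,::-1])
E
```

```text
time: 4.65
tcp_pos: [0.5063, -0.1985, 0.2057]
tcp_rot: [0.032, 0.999, -0.0, -0.005]
ft_force: [0.9, -0.5, -7.8]
width: 0.0541
gripper_force: 87.1
time: 5.15
tcp_pos: [0.442, -0.3254, 0.2062]
tcp_rot: [0.036, 0.999, -0.001, -0.006]
ft_force: [0.5, -0.7, -9.0]
width: 0.054
gripper_force: 87.3
t=5.2 tcp [ 0.442  -0.3254  0.2062] yaw 1.499 shift rows [-0.27  0.12  3.82] turn(rz shares) -0.09 tilt fix [-0.029 -0.116 -0.   ] w 0.0540 gf 87.3 F [ 0.5 -0.7 -9. ] q7 1.98
```

View pics/w2.png

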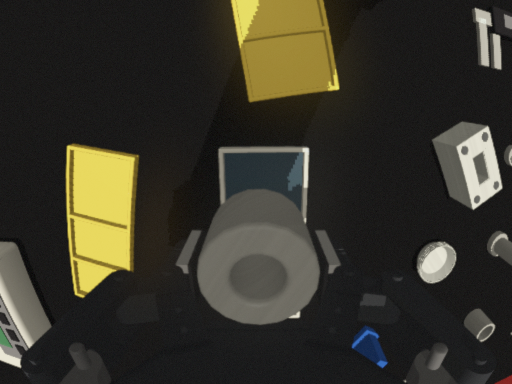

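The wrist view shows the die held, with the robot-side end of white tray3 ahead: outer corners at about (220,148) and (308,149). I'll check those against the tray pose.

Run:
```python
from h import *
c=dict(np.load("w2.npz"))
print(onz(c,np.array([220,308,264]),np.array([148,149,148.5]),.012,True).round(4))
a=-.063; C=np.array([.505,-.326]); ax=np.array([np.cos(a),np.sin(a)]); ay=np.array([-ax[1],ax[0]])
print([(C-.097*ax+s*.041*ay).round(4) for s in(-1,1)])
```

```text
[[ 0.4066 -0.3578  0.012 ]
 [ 0.413  -0.2785  0.012 ]
 [ 0.4101 -0.3183  0.012 ]]
[array([ 0.4056, -0.3608]), array([ 0.4108, -0.279 ])]
```

```bash
python3 -m jog '[{"translation":[-0.27,0.12,0],"angular":[-0.03,-0.12,-0.09],"grip":0},{"translation":[0,0,0.8],"angular":[0,0,0],"grip":0},{"translation":[0,0,1],"angular":[0,0,0],"grip":0},{"translation":[0,0,0.8],"angular":[0,0,0],"grip":0},{"translation":[0,0,0.4],"angular":[0,0,0],"grip":0},{"translation":[0,0,0.2],"angular":[0,0,0],"grip":0},{"translation":[0,0,0],"angular":[0,0,0],"grip":0}]'
python3 -c "
from h import *
go(0.449,-0.3225,0.0916,1.508)"
```

```text
time: 5.78
tcp_pos: [0.4562, -0.3158, 0.1108]
tcp_rot: [0.027, 1.0, 0.002, 0.002]
ft_force: [-0.2, 0.0, -8.0]
width: 0.0541
gripper_force: 87.2
t=5.8 tcp [ 0.4562 -0.3158  0.1108] yaw 1.518 shift rows [ 0.23 -0.24  0.64] turn(rz shares) 0.10 tilt fix [0.033 0.039 0.   ] w 0.0541 gf 87.2 F [-0.2  0.  -8. ] q7 1.94
```

```bash
python3 -m jog '[{"translation":[0.2,-0.2,0],"angular":[0.03,0.04,0.1],"grip":0},{"translation":[0,0,0],"angular":[0,0,0],"grip":0},{"translation":[0,0,0],"angular":[0,0,0],"grip":0}]'
python3 -c "
from h import *
go(0.449,-0.3225,0.0916,1.508)"
```

```text
time: 6.03
tcp_pos: [0.4501, -0.3246, 0.1138]
tcp_rot: [0.033, 0.999, -0.002, 0.002]
ft_force: [0.2, -0.5, -7.8]
width: 0.0543
gripper_force: 87.2
t=6.0 tcp [ 0.4501 -0.3246  0.1138] yaw 1.504 shift rows [0.05 0.07 0.74] turn(rz shares) -0.04 tilt fix [-0.04   0.038  0.   ] w 0.0543 gf 87.2 F [ 0.2 -0.5 -7.8] q7 1.95
```

```bash
python3 -m jog '[{"translation":[0,0,0.3],"angular":[0,0,0],"grip":0},{"translation":[0,0,0.2],"angular":[0,0,0],"grip":0},{"translation":[0,0,0],"angular":[0,0,0],"grip":0}]'
python3 -m jog '[{"translation":[0,0,0.07],"angular":[0,0,0],"grip":0},{"translation":[0,0,0],"angular":[0,0,0],"grip":0}]'
python3 -m jog '[{"translation":[0,0,0.05],"angular":[0,0,0],"grip":0},{"translation":[0,0,0],"angular":[0,0,0],"grip":0}]'
```

```text
time: 6.28
tcp_pos: [0.4492, -0.3226, 0.096]
tcp_rot: [0.032, 0.999, -0.0, 0.0]
ft_force: [0.3, -0.3, -9.4]
width: 0.0542
gripper_force: 87.2
time: 6.45
tcp_pos: [0.4498, -0.3229, 0.0947]
tcp_rot: [0.032, 0.999, -0.001, 0.001]
ft_force: [0.3, 0.3, -8.2]
width: 0.0542
gripper_force: 87.2
time: 6.62
tcp_pos: [0.45, -0.3232, 0.0935]
tcp_rot: [0.032, 0.999, -0.001, 0.001]
ft_force: [0.6, -0.3, -8.4]
width: 0.0542
gripper_force: 87.2
```

```bash
python3 -m jog '[{"translation":[0,0,0.05],"angular":[0,0,0],"grip":0},{"translation":[0,0,0],"angular":[0,0,0],"grip":0}]' | grep -E "pos|ft_"
python3 -m jog '[{"translation":[0,0,0.04],"angular":[0,0,0],"grip":0},{"translation":[0,0,0],"angular":[0,0,0],"grip":0}]'| grep -E "pos|ft_"
python3 -m jog '[{"translation":[0,0,0.03],"angular":[0,0,0],"grip":0},{"translation":[0,0,0],"angular":[0,0,0],"grip":0}]'| grep -E "pos|ft_"
```

```text
tcp_pos: [0.45, -0.3232, 0.0921]
ft_force: [-0.2, 1.1, -8.0]
tcp_pos: [0.4501, -0.3233, 0.0916]
ft_force: [-2.8, 1.5, -0.5]
tcp_pos: [0.45, -0.3233, 0.0915]
ft_force: [-4.9, 3.5, 7.6]
```

Contact came at the predicted height (0.0916). Releasing and raising, then computing the move to the large ram.

```bash
python3 -m jog '[{"translation":[0,0,0],"angular":[0,0,0],"grip":1},{"translation":[0,0,0],"angular":[0,0,0],"grip":1},{"translation":[0,0,0],"angular":[0,0,0],"grip":1},{"translation":[0,0,0],"angular":[0,0,0],"grip":1},{"translation":[0,0,-0.6],"angular":[0,0,0],"grip":1},{"translation":[0,0,-1],"angular":[0,0,0],"grip":1},{"translation":[0,0,-1],"angular":[0,0,0],"grip":1},{"translation":[0,0,-0.9],"angular":[0,0,0],"grip":1},{"translation":[0,0,0],"angular":[0,0,0],"grip":1}]'
python3 - <<'E'
from h import *
go(0.5465,-0.0133,0.2,1.508)
c=optics.capture("top"); P=cloud(c)
tp=(P[...,2]>.045)&(P[...,2]<.075); tp[:,:312]=0; tp[:,358:]=0; tp[:150]=0; tp[235:]=0
q=P[tp]; print(tp.sum(), np.median(q,0) if len(q) else None)
c=optics.capture("wrist"); cv2.imwrite("pics/w3.png",c["pixels"][:,:,::-1])
E
```

```text
time: 7.87
tcp_pos: [0.4529, -0.3249, 0.2008]
tcp_rot: [0.032, 0.999, -0.004, 0.005]
ft_force: [1.1, 0.7, 0.2]
width: 0.0855
gripper_force: 0.0
t=7.9 tcp [ 0.4529 -0.3249  0.2008] yaw 1.506 shift rows [-2.44 10.57 -0.02] turn(rz shares) -0.02 tilt fix [-0.072  0.106 -0.   ] w 0.0855 gf 0.0 F [1.1 0.7 0.2] q7 1.98
62 [ 0.43469724 -0.31529664  0.05371087]
```

View pics/w3.png

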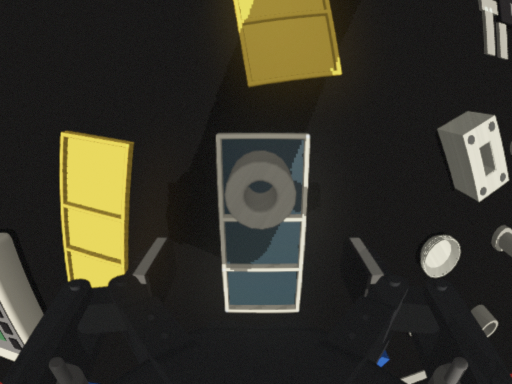

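The die stands well inside the large compartment, its top at about (260,190). Going to the large ram.

```bash
python3 -m jog '[{"translation":[-0.12,0.5,0],"angular":[-0.07,0.1,0],"grip":1},{"translation":[-0.24,1,0],"angular":[0,0,0],"grip":1},{"translation":[-0.24,1,0],"angular":[0,0,0],"grip":1},{"translation":[-0.24,1,0],"angular":[0,0,0],"grip":1},{"translation":[-0.24,1,0],"angular":[0,0,0],"grip":1},{"translation":[-0.24,1,0],"angular":[0,0,0],"grip":1},{"translation":[-0.24,1,0],"angular":[0,0,0],"grip":1},{"translation":[-0.24,1,0],"angular":[0,0,0],"grip":1},{"translation":[-0.24,1,0],"angular":[0,0,0],"grip":1},{"translation":[-0.2,1,0],"angular":[0,0,0],"grip":1},{"translation":[-0.2,1,0],"angular":[0,0,0],"grip":1},{"translation":[0,0,0],"angular":[0,0,0],"grip":1}]'
python3 -c "
from h import *
go(0.5465,-0.0133,0.085,1.508)
c=optics.capture('wrist'); np.savez('w4.npz',**c); cv2.imwrite('pics/w4.png',c['pixels'][:,:,::-1])"
```

```text
time: 8.97
tcp_pos: [0.5438, -0.0052, 0.195]
tcp_rot: [0.028, 1.0, 0.005, -0.004]
ft_force: [0.2, 0.0, 0.9]
width: 0.0856
gripper_force: 0.0
t=9.0 tcp [ 0.5438 -0.0052  0.195 ] yaw 1.515 shift rows [-0.14 -0.3   3.66] turn(rz shares) 0.07 tilt fix [ 0.098 -0.086  0.   ] w 0.0856 gf 0.0 F [0.2 0.  0.9] q7 1.34
```

View pics/w4.png

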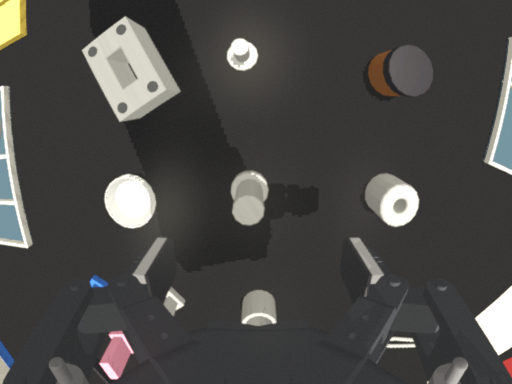

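Ram top is at about (248,208), its head at (249,190). Checking it, and the bar mould from the same image.

Run:
```python
from h import *
c=dict(np.load("w4.npz"))
print(onz(c,np.array([248,249]),np.array([208,190.]),np.array([.06,.01]),True).round(4))
```

```text
[[ 0.5463 -0.0114  0.06  ]
 [ 0.5476 -0.0118  0.01  ]]
```

```bash
python3 -m jog '[{"translation":[-0.14,-0.3,0],"angular":[0.1,-0.09,0.07],"grip":1},{"translation":[0,0,0],"angular":[0,0,0],"grip":1},{"translation":[0,0,0],"angular":[0,0,0],"grip":1}]'
python3 -c "
from h import *
go(0.5465,-0.0133,0.085,1.508)"
```

```text
time: 9.27
tcp_pos: [0.5463, -0.0253, 0.1952]
tcp_rot: [0.038, 0.999, -0.003, -0.0]
ft_force: [-0.0, -0.3, -0.1]
width: 0.0857
gripper_force: 0.0
t=9.3 tcp [ 0.5463 -0.0253  0.1952] yaw 1.495 shift rows [0.02 0.42 3.67] turn(rz shares) -0.13 tilt fix [-0.063 -0.002  0.   ] w 0.0857 gf 0.0 F [-0.  -0.3 -0.1] q7 1.34
```

Readings right after a fast move include overshoot, so I'll slow down at the end of each move and let the arm settle before reading.

```bash
python3 -m jog '[{"translation":[0,0.3,1],"angular":[-0.03,0,-0.08],"grip":1},{"translation":[0,0.05,0.6],"angular":[0,0,0],"grip":1},{"translation":[0,0,0.3],"angular":[0,0,0],"grip":1},{"translation":[0,0,0],"angular":[0,0,0],"grip":1},{"translation":[0,0,0],"angular":[0,0,0],"grip":1},{"translation":[0,0,0],"angular":[0,0,0],"grip":1}]'
python3 -c "
from h import *
go(0.5465,-0.0125,0.085,1.508)"
```

```text
time: 9.77
tcp_pos: [0.5483, -0.0131, 0.1398]
tcp_rot: [0.032, 0.999, -0.001, 0.001]
ft_force: [0.1, 0.2, -0.0]
width: 0.0853
gripper_force: 0.0
t=9.8 tcp [ 0.5483 -0.0131  0.1398] yaw 1.506 shift rows [0.07 0.02 1.83] turn(rz shares) -0.02 tilt fix [-0.021  0.024 -0.   ] w 0.0853 gf 0.0 F [ 0.1  0.2 -0. ] q7 1.30
```

```bash
python3 -m jog '[{"translation":[0.07,0,0.7],"angular":[0,0,0],"grip":1},{"translation":[0,0,0.6],"angular":[0,0,0],"grip":1},{"translation":[0,0,0.3],"angular":[0,0,0],"grip":0.8},{"translation":[0,0,0.1],"angular":[0,0,0],"grip":0.5},{"translation":[0,0,0],"angular":[0,0,0],"grip":0.1},{"translation":[0,0,0],"angular":[0,0,0],"grip":0},{"translation":[0,0,0],"angular":[0,0,0],"grip":0},{"translation":[0,0,0],"angular":[0,0,0],"grip":0},{"translation":[0,0,0],"angular":[0,0,0],"grip":0},{"translation":[0,0,0],"angular":[0,0,0],"grip":0}]' 50
python3 -c "
from h import *
go(0.516,-0.3267,0.2,1.508)"
```

```text
time: 10.6
tcp_pos: [0.5465, -0.0122, 0.0891]
tcp_rot: [0.032, 0.999, -0.001, 0.002]
ft_force: [-1.1, -0.4, 5.8]
width: 0.0226
gripper_force: 49.1
t=10.6 tcp [ 0.5465 -0.0122  0.0891] yaw 1.507 shift rows [  0.34 -10.53  -3.68] turn(rz shares) -0.01 tilt fix [-0.018  0.032 -0.   ] w 0.0226 gf 49.1 F [-1.1 -0.4  5.8] q7 1.27
```

```bash
python3 -m jog '[{"translation":[0,0,-0.4],"angular":[0,0,0],"grip":0},{"translation":[0,0,-0.9],"angular":[0,0,0],"grip":0},{"translation":[0,0,-1],"angular":[0,0,0],"grip":0},{"translation":[0,-0.2,-0.9],"angular":[0,0,0],"grip":0},{"translation":[0,-0.5,-0.4],"angular":[0,0,0],"grip":0},{"translation":[0.05,-0.8,0],"angular":[0,0,0],"grip":0},{"translation":[0.05,-1,0],"angular":[0,0,0],"grip":0},{"translation":[0.05,-1,0],"angular":[0,0,0],"grip":0},{"translation":[0.05,-1,0],"angular":[0,0,0],"grip":0},{"translation":[0.05,-1,0],"angular":[0,0,0],"grip":0},{"translation":[0.05,-1,0],"angular":[0,0,0],"grip":0},{"translation":[0.05,-1,0],"angular":[0,0,0],"grip":0}]'
python3 -m jog '[{"translation":[0,-1,0],"angular":[0,0,0],"grip":0},{"translation":[0,-0.9,0],"angular":[0,0,0],"grip":0},{"translation":[0,-0.6,0],"angular":[0,0,0],"grip":0},{"translation":[0,-0.4,0],"angular":[0,0,0],"grip":0},{"translation":[0,-0.1,0],"angular":[0,0,0],"grip":0},{"translation":[0,0,0],"angular":[0,0,0],"grip":0},{"translation":[0,0,0],"angular":[0,0,0],"grip":0},{"translation":[0,0,0],"angular":[0,0,0],"grip":0}]'
python3 -c "
from h import *
go(0.516,-0.3267,0.0921,1.508)"
```

```text
time: 11.6
tcp_pos: [0.5197, -0.2372, 0.1967]
tcp_rot: [0.032, 0.999, -0.001, 0.0]
ft_force: [0.5, 0.8, -3.9]
width: 0.0231
gripper_force: 49.2
time: 12.27
tcp_pos: [0.5155, -0.3235, 0.1965]
tcp_rot: [0.03, 1.0, -0.0, 0.0]
ft_force: [-0.1, -0.0, -3.6]
width: 0.0227
gripper_force: 49.3
t=12.3 tcp [ 0.5155 -0.3235  0.1965] yaw 1.510 shift rows [-0.02 -0.1   3.48] turn(rz shares) 0.02 tilt fix [-0.005  0.007  0.   ] w 0.0227 gf 49.3 F [-0.1 -0.  -3.6] q7 1.91
```

Well positioned. Lowering to just above contact, then creeping down.

```bash
python3 -m jog '[{"translation":[0,-0.1,0.6],"angular":[0,0,0],"grip":0},{"translation":[0,0,1],"angular":[0,0,0],"grip":0},{"translation":[0,0,0.9],"angular":[0,0,0],"grip":0},{"translation":[0,0,0.5],"angular":[0,0,0],"grip":0},{"translation":[0,0,0.3],"angular":[0,0,0],"grip":0},{"translation":[0,0,0],"angular":[0,0,0],"grip":0},{"translation":[0,0,0],"angular":[0,0,0],"grip":0},{"translation":[0,0,0],"angular":[0,0,0],"grip":0}]'
python3 -m jog '[{"translation":[0,0,0.06],"angular":[0,0,0],"grip":0},{"translation":[0,0,0],"angular":[0,0,0],"grip":0}]' | grep -E "pos|ft_"
python3 -m jog '[{"translation":[0,0,0.04],"angular":[0,0,0],"grip":0},{"translation":[0,0,0],"angular":[0,0,0],"grip":0}]'| grep -E "pos|ft_"
```

```text
time: 12.93
tcp_pos: [0.516, -0.329, 0.0989]
tcp_rot: [0.031, 1.0, -0.001, 0.002]
ft_force: [-0.4, 0.2, -2.5]
width: 0.0226
gripper_force: 49.3
tcp_pos: [0.5155, -0.3294, 0.0969]
ft_force: [-0.5, -0.3, -2.1]
tcp_pos: [0.5149, -0.3292, 0.0949]
ft_force: [-0.4, -0.8, -2.9]
```

```bash
python3 -m jog '[{"translation":[0,0,0.05],"angular":[0,0,0],"grip":0},{"translation":[0,0,0],"angular":[0,0,0],"grip":0}]' | grep -E "pos|ft_"
python3 -m jog '[{"translation":[0,0,0.03],"angular":[0,0,0],"grip":0},{"translation":[0,0,0],"angular":[0,0,0],"grip":0}]' | grep -E "pos|ft_"
python3 -m jog '[{"translation":[0,0,0.03],"angular":[0,0,0],"grip":0},{"translation":[0,0,0],"angular":[0,0,0],"grip":0}]'| grep -E "pos|ft_"
```

```text
tcp_pos: [0.5147, -0.329, 0.0929]
ft_force: [0.3, -0.3, -3.1]
tcp_pos: [0.5148, -0.3291, 0.0922]
ft_force: [-1.2, -0.2, -0.1]
tcp_pos: [0.5148, -0.3291, 0.0922]
ft_force: [-2.3, 1.5, 6.8]
```

```bash
python3 -m jog '[{"translation":[0,0,0],"angular":[0,0,0],"grip":0.5},{"translation":[0,0,0],"angular":[0,0,0],"grip":0.8},{"translation":[0,0,0],"angular":[0,0,0],"grip":1},{"translation":[0,0,0],"angular":[0,0,0],"grip":1},{"translation":[0,0,-0.5],"angular":[0,0,0],"grip":1},{"translation":[0,0,-1],"angular":[0,0,0],"grip":1},{"translation":[0,0,-1],"angular":[0,0,0],"grip":1},{"translation":[0,0,-0.8],"angular":[0,0,0],"grip":1},{"translation":[0,0,-0.3],"angular":[0,0,0],"grip":1},{"translation":[0,0,0],"angular":[0,0,0],"grip":1},{"translation":[0,0,0],"angular":[0,0,0],"grip":1}]'
python3 - <<'E'
from h import *
go(0.679,-0.0115,0.2,1.508)
c=optics.capture("wrist"); cv2.imwrite("pics/w5.png",c["pixels"][:,:,::-1])
E
```

```text
time: 14.68
tcp_pos: [0.5146, -0.3288, 0.1989]
tcp_rot: [0.032, 0.999, -0.001, 0.001]
ft_force: [-0.6, -0.4, -0.8]
width: 0.0852
gripper_force: 0.0
t=14.7 tcp [ 0.5146 -0.3288  0.1989] yaw 1.507 shift rows [-4.79 10.91 -0.05] turn(rz shares) -0.01 tilt fix [-0.022  0.012  0.   ] w 0.0852 gf 0.0 F [-0.6 -0.4 -0.8] q7 1.92
```

View pics/w5.png

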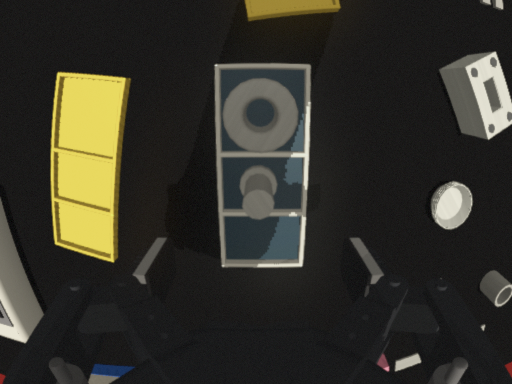

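The ram stands upright in the middle compartment, head at (258,185). On to the ring.

```bash
python3 -m jog '[{"translation":[-0.2,0.5,0],"angular":[0,0,0],"grip":1},{"translation":[-0.4,0.9,0],"angular":[0,0,0],"grip":1},{"translation":[-0.44,1,0],"angular":[0,0,0],"grip":1},{"translation":[-0.44,1,0],"angular":[0,0,0],"grip":1},{"translation":[-0.44,1,0],"angular":[0,0,0],"grip":1},{"translation":[-0.44,1,0],"angular":[0,0,0],"grip":1},{"translation":[-0.44,1,0],"angular":[0,0,0],"grip":1},{"translation":[-0.44,1,0],"angular":[0,0,0],"grip":1},{"translation":[-0.44,1,0],"angular":[0,0,0],"grip":1},{"translation":[-0.44,1,0],"angular":[0,0,0],"grip":1},{"translation":[-0.35,0.8,0],"angular":[0,0,0],"grip":1},{"translation":[-0.22,0.5,0],"angular":[0,0,0],"grip":1}]'
python3 -m jog '[{"translation":[-0.1,0.2,0],"angular":[0,0,0],"grip":1},{"translation":[0,0,0],"angular":[0,0,0],"grip":1},{"translation":[0,0,0],"angular":[0,0,0],"grip":1},{"translation":[0,0,0],"angular":[0,0,0],"grip":1}]'
python3 - <<'E'
from h import *
go(0.679,-0.0115,0.087,1.508)
c=optics.capture("wrist"); np.savez("w6.npz",**c); cv2.imwrite("pics/w6.png",c["pixels"][:,:,::-1])
E
```

```text
time: 15.73
tcp_pos: [0.6754, -0.0128, 0.1961]
tcp_rot: [0.03, 1.0, 0.0, -0.001]
ft_force: [0.1, 1.3, -0.2]
width: 0.0853
gripper_force: 0.0
time: 16.07
tcp_pos: [0.6782, -0.0147, 0.1981]
tcp_rot: [0.033, 0.999, -0.002, -0.0]
ft_force: [-0.2, -0.3, 0.4]
width: 0.0859
gripper_force: 0.0
t=16.1 tcp [ 0.6782 -0.0147  0.1981] yaw 1.504 shift rows [-0.02  0.12  3.7 ] turn(rz shares) -0.04 tilt fix [-0.04  -0.004  0.   ] w 0.0859 gf 0.0 F [-0.2 -0.3  0.4] q7 1.35
```

View pics/w6.png

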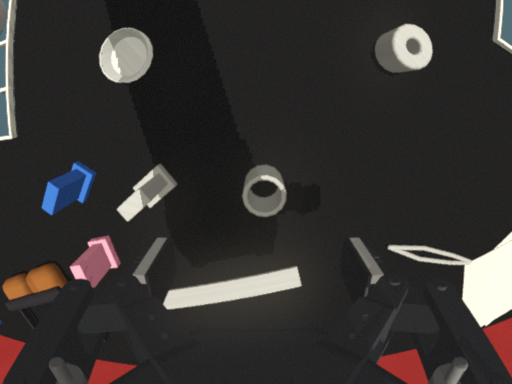

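The ring's top is at about (264,195), near the centre line.

```bash
python3 - <<'E'
from h import *
c=dict(np.load("w6.npz"))
print(onz(c,np.array([264,265.]),np.array([195,183.]),np.array([.04,0.]),True).round(4))
E
python3 -m jog '[{"translation":[0,0.1,0.6],"angular":[0,0,0],"grip":1},{"translation":[0,0,1],"angular":[0,0,0],"grip":1},{"translation":[0,0,1],"angular":[0,0,0],"grip":1},{"translation":[0,0,0.6],"angular":[0,0,0],"grip":1},{"translation":[0,0,0.3],"angular":[0,0,0],"grip":1},{"translation":[0,0,0],"angular":[0,0,0],"grip":1},{"translation":[0,0,0],"angular":[0,0,0],"grip":1}]'
python3 -c "
from h import *
go(0.679,-0.0115,0.087,1.508)"
```

```text
[[ 0.68   -0.0106  0.04  ]
 [ 0.6816 -0.0092  0.    ]]
time: 16.7
tcp_pos: [0.6794, -0.01, 0.0941]
tcp_rot: [0.033, 0.999, -0.001, 0.001]
ft_force: [0.1, 0.3, -0.2]
width: 0.0851
gripper_force: 0.0
t=16.7 tcp [ 0.6794 -0.01    0.0941] yaw 1.506 shift rows [ 0.01 -0.05  0.24] turn(rz shares) -0.02 tilt fix [-0.023  0.011 -0.   ] w 0.0851 gf 0.0 F [ 0.1  0.3 -0.2] q7 1.31
```

```bash
python3 -m jog '[{"translation":[0,-0.03,0.22],"angular":[0,0,0],"grip":0.8},{"translation":[0,0,0],"angular":[0,0,0],"grip":0.5},{"translation":[0,0,0],"angular":[0,0,0],"grip":0},{"translation":[0,0,0],"angular":[0,0,0],"grip":0},{"translation":[0,0,0],"angular":[0,0,0],"grip":0},{"translation":[0,0,0],"angular":[0,0,0],"grip":0},{"translation":[0,0,0],"angular":[0,0,0],"grip":0},{"translation":[0,0,0],"angular":[0,0,0],"grip":0}]' 40
python3 -c "
from h import *
go(0.572,-0.330,0.2,1.508)"
```

```text
time: 17.37
tcp_pos: [0.6798, -0.0098, 0.0883]
tcp_rot: [0.032, 0.999, -0.001, 0.001]
ft_force: [-1.2, -0.4, 6.0]
width: 0.0351
gripper_force: 40.0
t=17.4 tcp [ 0.6798 -0.0098  0.0883] yaw 1.507 shift rows [  2.9  -10.89  -3.71] turn(rz shares) -0.01 tilt fix [-0.021  0.024  0.   ] w 0.0351 gf 40.0 F [-1.2 -0.4  6. ] q7 1.31
```

```bash
python3 -m jog '[{"translation":[0,0,-0.4],"angular":[0,0,0],"grip":0},{"translation":[0,0,-0.9],"angular":[0,0,0],"grip":0},{"translation":[0,0,-1],"angular":[0,0,0],"grip":0},{"translation":[0.05,-0.2,-0.9],"angular":[0,0,0],"grip":0},{"translation":[0.15,-0.5,-0.4],"angular":[0,0,0],"grip":0},{"translation":[0.2,-0.8,0],"angular":[0,0,0],"grip":0},{"translation":[0.27,-1,0],"angular":[0,0,0],"grip":0},{"translation":[0.27,-1,0],"angular":[0,0,0],"grip":0},{"translation":[0.27,-1,0],"angular":[0,0,0],"grip":0},{"translation":[0.27,-1,0],"angular":[0,0,0],"grip":0},{"translation":[0.27,-1,0],"angular":[0,0,0],"grip":0},{"translation":[0.27,-1,0],"angular":[0,0,0],"grip":0}]'
python3 -m jog '[{"translation":[0.27,-1,0],"angular":[0,0,0],"grip":0},{"translation":[0.25,-0.9,0],"angular":[0,0,0],"grip":0},{"translation":[0.2,-0.8,0],"angular":[0,0,0],"grip":0},{"translation":[0.1,-0.5,0],"angular":[0,0,0],"grip":0},{"translation":[0.05,-0.2,0],"angular":[0,0,0],"grip":0},{"translation":[0,0,0],"angular":[0,0,0],"grip":0},{"translation":[0,0,0],"angular":[0,0,0],"grip":0},{"translation":[0,0,0],"angular":[0,0,0],"grip":0}]'
python3 -c "
from h import *
go(0.572,-0.330,0.0913,1.508)"
```

```text
time: 18.37
tcp_pos: [0.6022, -0.2327, 0.1949]
tcp_rot: [0.032, 0.999, -0.001, -0.0]
ft_force: [0.6, -0.2, -1.4]
width: 0.0355
gripper_force: 40.2
time: 19.03
tcp_pos: [0.5728, -0.3276, 0.1955]
tcp_rot: [0.03, 1.0, -0.0, 0.001]
ft_force: [-0.1, 0.4, -1.4]
width: 0.0352
gripper_force: 40.2
t=19.0 tcp [ 0.5728 -0.3276  0.1955] yaw 1.510 shift rows [ 0.03 -0.08  3.47] turn(rz shares) 0.02 tilt fix [-0.001  0.013  0.   ] w 0.0352 gf 40.2 F [-0.1  0.4 -1.4] q7 1.87
```

```bash
python3 -m jog '[{"translation":[0,-0.05,0.6],"angular":[0,0,0],"grip":0},{"translation":[0,0,1],"angular":[0,0,0],"grip":0},{"translation":[0,0,0.9],"angular":[0,0,0],"grip":0},{"translation":[0,0,0.5],"angular":[0,0,0],"grip":0},{"translation":[0,0,0.3],"angular":[0,0,0],"grip":0},{"translation":[0,0,0],"angular":[0,0,0],"grip":0},{"translation":[0,0,0],"angular":[0,0,0],"grip":0},{"translation":[0,0,0],"angular":[0,0,0],"grip":0}]'
python3 -m jog '[{"translation":[0,0,0.05],"angular":[0,0,0],"grip":0},{"translation":[0,0,0],"angular":[0,0,0],"grip":0}]' | grep -E "pos|ft_"
python3 -m jog '[{"translation":[0,0,0.04],"angular":[0,0,0],"grip":0},{"translation":[0,0,0],"angular":[0,0,0],"grip":0}]'| grep -E "pos|ft_"
```

```text
time: 19.7
tcp_pos: [0.5731, -0.3322, 0.0983]
tcp_rot: [0.032, 0.999, -0.002, 0.002]
ft_force: [0.8, 0.3, -0.5]
width: 0.0351
gripper_force: 40.2
tcp_pos: [0.5725, -0.3325, 0.0965]
ft_force: [-0.4, -0.5, -1.5]
tcp_pos: [0.5718, -0.3323, 0.0944]
ft_force: [0.2, 1.3, -0.7]
```

```bash
python3 -m jog '[{"translation":[0,0,0.07],"angular":[0,0,0],"grip":0},{"translation":[0,0,0],"angular":[0,0,0],"grip":0}]' | grep -E "pos|ft_"
python3 -m jog '[{"translation":[0,0,0.03],"angular":[0,0,0],"grip":0},{"translation":[0,0,0],"angular":[0,0,0],"grip":0}]' | grep -E "pos|ft_"
python3 -m jog '[{"translation":[0,0,0.03],"angular":[0,0,0],"grip":0},{"translation":[0,0,0],"angular":[0,0,0],"grip":0}]'| grep -E "pos|ft_"
```

```text
tcp_pos: [0.5715, -0.332, 0.0916]
ft_force: [-0.6, -0.3, -1.0]
tcp_pos: [0.5716, -0.332, 0.0913]
ft_force: [-1.9, 0.4, 2.4]
tcp_pos: [0.5716, -0.3321, 0.0912]
ft_force: [-3.8, 2.6, 8.1]
```

```bash
python3 -m jog '[{"translation":[0,0,0],"angular":[0,0,0],"grip":0.5},{"translation":[0,0,0],"angular":[0,0,0],"grip":0.8},{"translation":[0,0,0],"angular":[0,0,0],"grip":1},{"translation":[0,0,0],"angular":[0,0,0],"grip":1},{"translation":[0,0,-0.5],"angular":[0,0,0],"grip":1},{"translation":[0,0,-1],"angular":[0,0,0],"grip":1},{"translation":[0,0,-1],"angular":[0,0,0],"grip":1},{"translation":[0,0,-0.8],"angular":[0,0,0],"grip":1},{"translation":[0,0,-0.3],"angular":[0,0,0],"grip":1},{"translation":[0,0,0],"angular":[0,0,0],"grip":1},{"translation":[0,0,0],"angular":[0,0,0],"grip":1}]' | grep -E "time|pos"
python3 - <<'E'
from h import *
c=dict(np.load("top0.npz")); P=cloud(c)
m=(P[...,2]>.04)&(P[...,2]<.055); m[:,:240]=0;m[:,285:]=0;m[:198]=0;m[240:]=0
uv=np.argwhere(m)[:,::-1]; X=onz(c,uv[:,0],uv[:,1],.045)[:,:2]
r=cv2.minAreaRect((X*1000).astype(np.float32)); b=cv2.boxPoints(r)
e=[b[1]-b[0],b[2]-b[1]]; L=max(e,key=np.linalg.norm); print(r,"long ang",np.arctan2(L[1],L[0]))
mu=X.mean(0); w,v=np.linalg.eigh(np.cov((X-mu).T)); print(mu,"pca long",np.arctan2(v[1,1],v[0,1])%np.pi)
go(0.4314,-.105,.2,np.arctan2(L[1],L[0])+np.pi/2)
c=optics.capture("wrist"); cv2.imwrite("pics/w7.png",c["pixels"][:,:,::-1]); np.savez("w7.npz",**c)
E
```

```text
time: 21.45
tcp_pos: [0.5716, -0.3319, 0.1985]
((431.5423583984375, -104.94779968261719), (70.65833282470703, 44.600372314453125), 25.448711395263672) long ang 0.44416395
[ 0.43152722 -0.10492046] pca long 0.4421551279664184
t=21.4 tcp [ 0.5716 -0.3319  0.1985] yaw 1.507 shift rows [ 5.15  7.25 -0.08] turn(rz shares) -5.08 tilt fix [-0.025  0.016 -0.   ] w 0.0852 gf 0.0 F [ 0.  -0.2 -0.4] q7 1.87
```

View pics/w7.png

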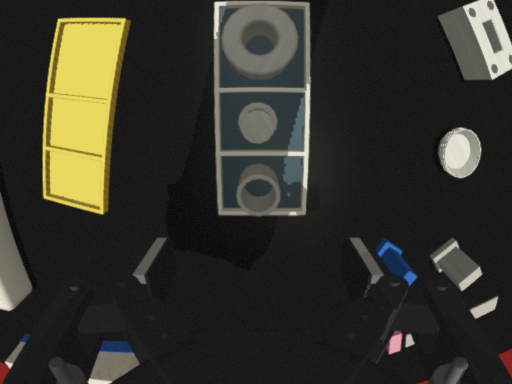

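All three parts of kit one sit upright in their own compartments: ring at (258,190), ram at (258,122), die at (260,40). Next is the bar mould, with its long axis at 0.443 rad.

```bash
python3 -m jog '[{"translation":[0.3,0.4,0],"angular":[0,0,0],"grip":1},{"translation":[0.5,0.7,0],"angular":[0,0,0],"grip":1},{"translation":[0.6,0.85,0],"angular":[0,0,0],"grip":1},{"translation":[0.6,0.85,0],"angular":[0,0,0],"grip":1},{"translation":[0.6,0.85,0],"angular":[0,0,0],"grip":1},{"translation":[0.6,0.85,0],"angular":[0,0,0],"grip":1},{"translation":[0.6,0.85,0],"angular":[0,0,0],"grip":1},{"translation":[0.6,0.85,0],"angular":[0,0,0],"grip":1},{"translation":[0.45,0.65,0],"angular":[0,0,0],"grip":1},{"translation":[0.2,0.3,0],"angular":[0,0,0],"grip":1},{"translation":[0.1,0.1,0],"angular":[0,0,0],"grip":1}]' | grep -E "time|pos"
python3 -m jog '[{"translation":[0,0,0],"angular":[0,0,-0.5],"grip":1},{"translation":[0,0,0],"angular":[0,0,-0.9],"grip":1},{"translation":[0,0,0],"angular":[0,0,-0.9],"grip":1},{"translation":[0,0,0],"angular":[0,0,-0.9],"grip":1},{"translation":[0,0,0],"angular":[0,0,-0.9],"grip":1},{"translation":[0,0,0],"angular":[0,0,-0.7],"grip":1},{"translation":[0,0,0],"angular":[0,0,-0.3],"grip":1},{"translation":[0,0,0],"angular":[0,0,0],"grip":1},{"translation":[0,0,0],"angular":[0,0,0],"grip":1}]' | grep -E "time|pos"
python3 - <<'E'
from h import *
go(0.4315,-.105,.088,2.014)
c=optics.capture("wrist"); cv2.imwrite("pics/w8.png",c["pixels"][:,:,::-1]); np.savez("w8.npz",**c)
E
```

```text
time: 22.42
tcp_pos: [0.4296, -0.1032, 0.1963]
time: 23.17
tcp_pos: [0.4316, -0.1059, 0.197]
t=23.2 tcp [ 0.4316 -0.1059  0.197 ] yaw 2.014 shift rows [-0.01  0.04  3.63] turn(rz shares) 0.00 tilt fix [-0.017 -0.004 -0.   ] w 0.0854 gf 0.0 F [-0.  -0.7  0.1] q7 2.04
```

View pics/w8.png

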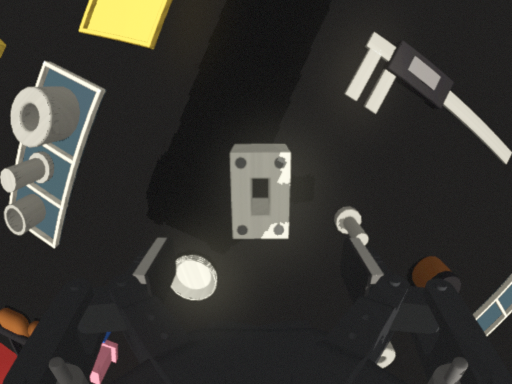

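The mould is square to the jaws, centred at about (261,192), and both fingers have clear space. Descend and grip.

```bash
python3 -m jog '[{"translation":[0,0.04,0.6],"angular":[0,0,0],"grip":1},{"translation":[0,0,1],"angular":[0,0,0],"grip":1},{"translation":[0,0,1],"angular":[0,0,0],"grip":1},{"translation":[0,0,0.6],"angular":[0,0,0],"grip":1},{"translation":[0,0,0.3],"angular":[0,0,0],"grip":1},{"translation":[0,0,0.1],"angular":[0,0,0],"grip":1},{"translation":[0,0,0],"angular":[0,0,0],"grip":1},{"translation":[0,0,0],"angular":[0,0,0],"grip":1}]' | grep -E "time|pos|ft_"
python3 -m jog '[{"translation":[0,0,0],"angular":[0,0,0],"grip":0.7},{"translation":[0,0,0],"angular":[0,0,0],"grip":0.3},{"translation":[0,0,0],"angular":[0,0,0],"grip":0},{"translation":[0,0,0],"angular":[0,0,0],"grip":0},{"translation":[0,0,0],"angular":[0,0,0],"grip":0},{"translation":[0,0,0],"angular":[0,0,0],"grip":0},{"translation":[0,0,0],"angular":[0,0,0],"grip":0}]' 70
python3 -c "
from h import *
go(0.493,0.300,0.2,1.281)"
```

```text
time: 23.88
tcp_pos: [0.4316, -0.1042, 0.0902]
ft_force: [0.3, 0.3, 0.3]
time: 24.47
tcp_pos: [0.4314, -0.1043, 0.0905]
tcp_rot: [-0.221, 0.975, -0.002, 0.001]
ft_force: [-2.1, -0.1, 7.6]
width: 0.0447
gripper_force: 71.3
t=24.5 tcp [ 0.4314 -0.1043  0.0905] yaw 2.017 shift rows [-7.67 11.26 -3.68] turn(rz shares) 7.36 tilt fix [-0.035  0.008 -0.   ] w 0.0447 gf 71.3 F [-2.1 -0.1  7.6] q7 1.90
```

```bash
python3 -m jog '[{"translation":[0,0,-0.4],"angular":[0,0,0],"grip":0},{"translation":[0,0,-0.9],"angular":[0,0,0],"grip":0},{"translation":[0,0,-1],"angular":[0,0,0],"grip":0},{"translation":[0,0,-0.9],"angular":[0,0,0.4],"grip":0},{"translation":[0,0,-0.5],"angular":[0,0,0.9],"grip":0},{"translation":[0,0,0],"angular":[0,0,1],"grip":0},{"translation":[0,0,0],"angular":[0,0,1],"grip":0},{"translation":[0,0,0],"angular":[0,0,1],"grip":0},{"translation":[0,0,0],"angular":[0,0,1],"grip":0},{"translation":[0,0,0],"angular":[0,0,1],"grip":0},{"translation":[0,0,0],"angular":[0,0,0.7],"grip":0},{"translation":[0,0,0],"angular":[0,0,0.3],"grip":0}]' | grep -E "time|pos|ft_"
python3 -m jog '[{"translation":[0,0,0],"angular":[0,0,0],"grip":0},{"translation":[0,0,0],"angular":[0,0,0],"grip":0}]'
python3 -c "
from h import *
go(0.493,0.300,0.2,1.281)"
```

```text
time: 25.47
tcp_pos: [0.4301, -0.1037, 0.2003]
ft_force: [0.5, -0.1, -3.6]
time: 25.63
tcp_pos: [0.4303, -0.1037, 0.2004]
tcp_rot: [0.141, 0.99, -0.001, 0.0]
ft_force: [-0.2, -0.2, -3.0]
width: 0.0449
gripper_force: 73.3
t=25.6 tcp [ 0.4303 -0.1037  0.2004] yaw 1.288 shift rows [ 1.740e+00  1.351e+01 -1.000e-02] turn(rz shares) 0.07 tilt fix [-0.018  0.008 -0.   ] w 0.0449 gf 73.3 F [-0.2 -0.2 -3. ] q7 1.36
```

```bash
python3 -m jog '[{"translation":[0.05,0.4,0],"angular":[0,0,0.07],"grip":0},{"translation":[0.1,0.8,0],"angular":[0,0,0],"grip":0},{"translation":[0.13,1,0],"angular":[0,0,0],"grip":0},{"translation":[0.13,1,0],"angular":[0,0,0],"grip":0},{"translation":[0.13,1,0],"angular":[0,0,0],"grip":0},{"translation":[0.13,1,0],"angular":[0,0,0],"grip":0},{"translation":[0.13,1,0],"angular":[0,0,0],"grip":0},{"translation":[0.13,1,0],"angular":[0,0,0],"grip":0},{"translation":[0.13,1,0],"angular":[0,0,0],"grip":0},{"translation":[0.13,1,0],"angular":[0,0,0],"grip":0},{"translation":[0.13,1,0],"angular":[0,0,0],"grip":0},{"translation":[0.13,1,0],"angular":[0,0,0],"grip":0}]' | grep -E "time|pos|ft_"
python3 -m jog '[{"translation":[0.13,1,0],"angular":[0,0,0],"grip":0},{"translation":[0.1,0.7,0],"angular":[0,0,0],"grip":0},{"translation":[0.05,0.4,0],"angular":[0,0,0],"grip":0},{"translation":[0,0.2,0],"angular":[0,0,0],"grip":0},{"translation":[0,0,0],"angular":[0,0,0],"grip":0},{"translation":[0,0,0],"angular":[0,0,0],"grip":0},{"translation":[0,0,0],"angular":[0,0,0],"grip":0}]'| grep -E "time|pos|ft_"
python3 - <<'E'
from h import *
go(0.493,0.300,0.0935,1.281)
c=optics.capture("wrist"); cv2.imwrite("pics/w9.png",c["pixels"][:,:,::-1]); np.savez("w9.npz",**c)
E
```

```text
time: 26.63
tcp_pos: [0.4851, 0.2317, 0.1996]
ft_force: [0.1, -0.5, -2.8]
time: 27.22
tcp_pos: [0.4973, 0.2967, 0.1994]
ft_force: [0.4, -0.3, -2.9]
t=27.2 tcp [0.4973 0.2967 0.1994] yaw 1.278 shift rows [0.17 0.08 3.53] turn(rz shares) -0.03 tilt fix [-0.037  0.013 -0.   ] w 0.0449 gf 73.0 F [ 0.4 -0.3 -2.9] q7 0.49
```

View pics/w9.png

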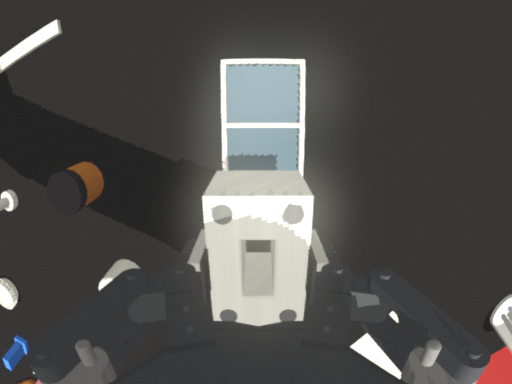

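Tray2's near end is visible, with outer corners at (221,60) and (305,60) and the divider at row ~125. The mould is aligned with it. Checking the tray pose against these points.

Run:
```python
from h import *
c=dict(np.load("w9.npz"))
print(onz(c,np.array([221,305,264]),np.array([60,60,125.5]),.012,True)[:,:2].round(4))
a=-.290; C=np.array([.4663,.308]); ax=np.array([np.cos(a),np.sin(a)]); ay=np.array([-ax[1],ax[0]])
print([(C-.078*ax+s*.036*ay).round(4) for s in(-1,1)],"div",(C-.020*ax).round(4),"big",C+.028*ax,"small",C-.048*ax)
```

```text
[[0.3841 0.2974]
 [0.4044 0.3658]
 [0.4495 0.3159]]
[array([0.3813, 0.2958]), array([0.4019, 0.3648])] div [0.4471 0.3137] big [0.49313083 0.29999334] small [0.42030429 0.32172571]
```

```bash
python3 -m jog '[{"translation":[0.13,0.1,0.5],"angular":[-0.04,0.01,-0.03],"grip":0},{"translation":[0,0,1],"angular":[0,0,0],"grip":0},{"translation":[0,0,0.9],"angular":[0,0,0],"grip":0},{"translation":[0,0,0.5],"angular":[0,0,0],"grip":0},{"translation":[0,0,0.3],"angular":[0,0,0],"grip":0},{"translation":[0,0,0],"angular":[0,0,0],"grip":0},{"translation":[0,0,0],"angular":[0,0,0],"grip":0},{"translation":[0,0,0],"angular":[0,0,0],"grip":0}]'
python3 -m jog '[{"translation":[0,0,0.07],"angular":[0,0,0],"grip":0},{"translation":[0,0,0],"angular":[0,0,0],"grip":0}]' | grep -E "pos|ft_"
python3 -c "
from h import *
go(0.494,0.301,0.0935,1.281)"
```

```text
time: 27.93
tcp_pos: [0.4953, 0.3035, 0.105]
tcp_rot: [0.144, 0.99, 0.002, 0.001]
ft_force: [0.2, -1.1, -3.7]
width: 0.0448
gripper_force: 73.0
tcp_pos: [0.495, 0.3035, 0.1026]
ft_force: [-0.8, -0.1, -2.8]
t=28.1 tcp [0.495  0.3035 0.1026] yaw 1.283 shift rows [ 0.01 -0.09  0.3 ] turn(rz shares) 0.02 tilt fix [ 0.037  0.018 -0.   ] w 0.0449 gf 73.0 F [-0.8 -0.1 -2.8] q7 0.42
```

```bash
python3 -m jog '[{"translation":[0,-0.06,0.12],"angular":[0.03,0.02,0],"grip":0},{"translation":[0,0,0],"angular":[0,0,0],"grip":0},{"translation":[0,0,0],"angular":[0,0,0],"grip":0}]' | grep -E "pos|ft_"
python3 -m jog '[{"translation":[0,0,0.08],"angular":[0,0,0],"grip":0},{"translation":[0,0,0],"angular":[0,0,0],"grip":0}]' | grep -E "pos|ft_"
python3 -m jog '[{"translation":[0,0,0.04],"angular":[0,0,0],"grip":0},{"translation":[0,0,0],"angular":[0,0,0],"grip":0}]'| grep -E "pos|rot|ft_"
```

```text
tcp_pos: [0.4937, 0.3012, 0.0979]
ft_force: [-0.6, 0.2, -3.2]
tcp_pos: [0.4937, 0.3014, 0.0953]
ft_force: [-0.2, -0.6, -2.5]
tcp_pos: [0.4937, 0.3014, 0.0941]
tcp_rot: [0.143, 0.99, -0.0, -0.001]
ft_force: [-1.0, -0.6, -3.9]
```

```bash
python3 -m jog '[{"translation":[0,0,0.03],"angular":[0,0,0],"grip":0},{"translation":[0,0,0],"angular":[0,0,0],"grip":0}]' | grep -E "pos|ft_"
python3 -m jog '[{"translation":[0,0,0.03],"angular":[0,0,0],"grip":0},{"translation":[0,0,0],"angular":[0,0,0],"grip":0}]'| grep -E "pos|rot|ft_"
```

```text
tcp_pos: [0.4938, 0.3016, 0.0937]
ft_force: [-1.0, -1.0, -1.3]
tcp_pos: [0.4937, 0.3016, 0.0936]
tcp_rot: [0.143, 0.99, -0.0, -0.001]
ft_force: [-2.7, -1.1, 7.6]
```

```bash
python3 -m jog '[{"translation":[0,0,0],"angular":[0,0,0],"grip":0.7},{"translation":[0,0,0],"angular":[0,0,0],"grip":0.9},{"translation":[0,0,0],"angular":[0,0,0],"grip":1},{"translation":[0,0,0],"angular":[0,0,0],"grip":1},{"translation":[0,0,-0.5],"angular":[0,0,0],"grip":1},{"translation":[0,0,-1],"angular":[0,0,0],"grip":1},{"translation":[0,0,-1],"angular":[0,0,0],"grip":1},{"translation":[0,0,-0.8],"angular":[0,0,0],"grip":1},{"translation":[0,0,-0.3],"angular":[0,0,0],"grip":1},{"translation":[0,0,0],"angular":[0,0,0],"grip":1},{"translation":[0,0,0],"angular":[0,0,0],"grip":1}]' | grep -E "time|pos"
python3 - <<'E'
from h import *
c=dict(np.load("top0.npz")); P=cloud(c)
m=(P[...,2]>.055)&(P[...,2]<.075); m[:,:250]=0;m[:,278:]=0;m[:125]=0;m[150:]=0
uv=np.argwhere(m)[:,::-1]; X=onz(c,uv[:,0],uv[:,1],.06)[:,:2]
mu=X.mean(0); w,v=np.linalg.eigh(np.cov((X-mu).T)); a=np.arctan2(v[1,1],v[0,1]); print(mu.round(4),"long",a,np.sqrt(12*w))
go(mu[0],mu[1],.2,a+np.pi/2)
E
```

```text
time: 29.93
tcp_pos: [0.494, 0.3012, 0.2003]
[ 0.6744 -0.1155] long 2.145294758640249 [0.01463844 0.03065031]
t=29.9 tcp [0.494  0.3012 0.2003] yaw 1.283 shift rows [-9.710e+00 -1.161e+01  1.000e-02] turn(rz shares) 7.08 tilt fix [-0.006 -0.012 -0.   ] w 0.0852 gf 0.0 F [-0.4 -0.3 -0.4] q7 0.49
```

```bash
python3 -m jog '[{"translation":[-0.3,-0.36,0],"angular":[0,0,0],"grip":1},{"translation":[-0.6,-0.72,0],"angular":[0,0,0],"grip":1},{"translation":[-0.75,-0.9,0],"angular":[0,0,0],"grip":1},{"translation":[-0.75,-0.9,0],"angular":[0,0,0],"grip":1},{"translation":[-0.75,-0.9,0],"angular":[0,0,0],"grip":1},{"translation":[-0.75,-0.9,0],"angular":[0,0,0],"grip":1},{"translation":[-0.75,-0.9,0],"angular":[0,0,0],"grip":1},{"translation":[-0.75,-0.9,0],"angular":[0,0,0],"grip":1},{"translation":[-0.75,-0.9,0],"angular":[0,0,0],"grip":1},{"translation":[-0.75,-0.9,0],"angular":[0,0,0],"grip":1},{"translation":[-0.75,-0.9,0],"angular":[0,0,0],"grip":1},{"translation":[-0.75,-0.9,0],"angular":[0,0,0],"grip":1}]' | grep -E "time|pos"
python3 -m jog '[{"translation":[-0.6,-0.72,0],"angular":[0,0,0],"grip":1},{"translation":[-0.4,-0.45,0],"angular":[0,0,0],"grip":1},{"translation":[-0.2,-0.25,0],"angular":[0,0,0],"grip":1},{"translation":[-0.1,-0.1,0],"angular":[0,0,0],"grip":1},{"translation":[0,0,0],"angular":[0,0,0.6],"grip":1},{"translation":[0,0,0],"angular":[0,0,1],"grip":1},{"translation":[0,0,0],"angular":[0,0,1],"grip":1},{"translation":[0,0,0],"angular":[0,0,1],"grip":1},{"translation":[0,0,0],"angular":[0,0,1],"grip":1},{"translation":[0,0,0],"angular":[0,0,1],"grip":1},{"translation":[0,0,0],"angular":[0,0,1],"grip":1},{"translation":[0,0,0],"angular":[0,0,0.5],"grip":1}]' | grep -E "time|pos"
python3 -m jog '[{"translation":[0,0,0],"angular":[0,0,0],"grip":1},{"translation":[0,0,0],"angular":[0,0,0],"grip":1},{"translation":[0,0,0],"angular":[0,0,0],"grip":1}]'| grep -E "time|pos"
python3 - <<'E'
from h import *
go(0.6744,-.1155,.088,0.574)
c=optics.capture("wrist"); cv2.imwrite("pics/w10.png",c["pixels"][:,:,::-1]); np.savez("w10.npz",**c)
E
```

```text
time: 30.93
tcp_pos: [0.6489, -0.0618, 0.1975]
time: 31.93
tcp_pos: [0.6735, -0.1119, 0.1992]
time: 32.18
tcp_pos: [0.6739, -0.1134, 0.1998]
t=32.2 tcp [ 0.6739 -0.1134  0.1998] yaw 0.576 shift rows [-0.07 -0.02  3.73] turn(rz shares) 0.02 tilt fix [-0.021 -0.019  0.   ] w 0.0852 gf 0.0 F [ 0.5 -0.1 -0.6] q7 0.63
```

View pics/w10.png

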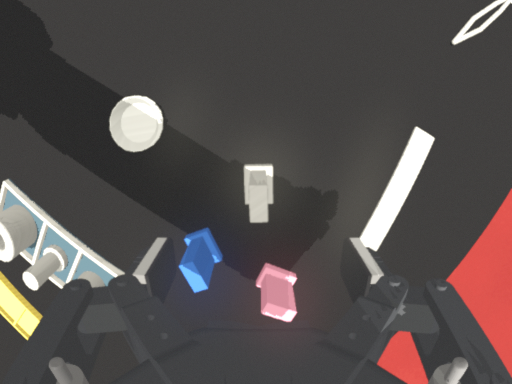

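The grey bar ram is aligned with the jaws (stem top at about (258,203), foot at (258,180)). The blue and pink look-alikes and the ruler are clear of the finger paths. Descend with the gripper partly closed.

```bash
python3 -m jog '[{"translation":[-0.05,-0.02,0.6],"angular":[0,0,0],"grip":0.75},{"translation":[0,0,1],"angular":[0,0,0],"grip":0.75},{"translation":[0,0,1],"angular":[0,0,0],"grip":0.75},{"translation":[0,0,0.6],"angular":[0,0,0],"grip":0.75},{"translation":[0,0,0.3],"angular":[0,0,0],"grip":0.75},{"translation":[0,0,0.1],"angular":[0,0,0],"grip":0.75},{"translation":[0,0,0],"angular":[0,0,0],"grip":0.75},{"translation":[0,0,0],"angular":[0,0,0],"grip":0.75}]' | grep -E "time|pos|ft_"
python3 -c "
from h import *
go(0.6744,-.1155,.089,0.574)"
```

```text
time: 32.9
tcp_pos: [0.6754, -0.1165, 0.0937]
ft_force: [0.9, 0.7, -0.2]
t=32.9 tcp [ 0.6754 -0.1165  0.0937] yaw 0.573 shift rows [ 0.05 -0.01  0.16] turn(rz shares) -0.01 tilt fix [ 0.001  0.005 -0.   ] w 0.0641 gf 0.0 F [ 0.9  0.7 -0.2] q7 0.61
```

```bash
python3 -m jog '[{"translation":[0.04,0,0.16],"angular":[0,0,0],"grip":0.6},{"translation":[0,0,0],"angular":[0,0,0],"grip":0.4},{"translation":[0,0,0],"angular":[0,0,0],"grip":0.2},{"translation":[0,0,0],"angular":[0,0,0],"grip":0},{"translation":[0,0,0],"angular":[0,0,0],"grip":0},{"translation":[0,0,0],"angular":[0,0,0],"grip":0},{"translation":[0,0,0],"angular":[0,0,0],"grip":0},{"translation":[0,0,0],"angular":[0,0,0],"grip":0}]' 55
python3 -m jog '[{"translation":[0,0,-0.4],"angular":[0,0,0],"grip":0},{"translation":[0,0,-0.9],"angular":[0,0,0],"grip":0},{"translation":[0,0,-1],"angular":[0,0,0],"grip":0},{"translation":[0,0,-0.9],"angular":[0,0,0],"grip":0},{"translation":[0,0,-0.5],"angular":[0,0,-0.6],"grip":0},{"translation":[0,0,0],"angular":[0,0,-1],"grip":0},{"translation":[0,0,0],"angular":[0,0,-1],"grip":0},{"translation":[0,0,0],"angular":[0,0,-1],"grip":0},{"translation":[0,0,0],"angular":[0,0,-1],"grip":0},{"translation":[0,0,0],"angular":[0,0,-1],"grip":0},{"translation":[0,0,0],"angular":[0,0,-1],"grip":0},{"translation":[0,0,0],"angular":[0,0,-0.5],"grip":0}]'
python3 -m jog '[{"translation":[0,0,0],"angular":[0,0,0],"grip":0},{"translation":[0,0,0],"angular":[0,0,0],"grip":0},{"translation":[0,0,0],"angular":[0,0,0],"grip":0}]'| grep -E "time|pos"
python3 -c "
from h import *
go(0.4215,0.3227,0.2,1.281)"
```

```text
time: 33.57
tcp_pos: [0.6742, -0.1155, 0.0883]
tcp_rot: [0.478, 0.878, -0.0, -0.0]
ft_force: [-0.6, -0.5, 5.7]
width: 0.0136
gripper_force: 54.5
time: 34.57
tcp_pos: [0.6732, -0.1155, 0.1983]
tcp_rot: [0.141, 0.99, -0.0, -0.002]
ft_force: [-0.5, -0.8, -2.0]
width: 0.0136
gripper_force: 53.7
time: 34.82
tcp_pos: [0.6736, -0.1154, 0.1984]
t=34.8 tcp [ 0.6736 -0.1154  0.1984] yaw 1.281 shift rows [12.22 11.6  -0.03] turn(rz shares) 0.00 tilt fix [-0.009 -0.023 -0.   ] w 0.0135 gf 53.7 F [-0.4  0.5 -2.1] q7 1.25
```

```bash
python3 -m jog '[{"translation":[0.3,0.3,0],"angular":[0,0,0],"grip":0},{"translation":[0.6,0.55,0],"angular":[0,0,0],"grip":0},{"translation":[0.9,0.85,0],"angular":[0,0,0],"grip":0},{"translation":[0.9,0.85,0],"angular":[0,0,0],"grip":0},{"translation":[0.9,0.85,0],"angular":[0,0,0],"grip":0},{"translation":[0.9,0.85,0],"angular":[0,0,0],"grip":0},{"translation":[0.9,0.85,0],"angular":[0,0,0],"grip":0},{"translation":[0.9,0.85,0],"angular":[0,0,0],"grip":0},{"translation":[0.9,0.85,0],"angular":[0,0,0],"grip":0},{"translation":[0.9,0.85,0],"angular":[0,0,0],"grip":0},{"translation":[0.9,0.85,0],"angular":[0,0,0],"grip":0},{"translation":[0.9,0.85,0],"angular":[0,0,0],"grip":0}]' | grep -E "time|pos"
python3 -m jog '[{"translation":[0.9,0.85,0],"angular":[0,0,0],"grip":0},{"translation":[0.7,0.7,0],"angular":[0,0,0],"grip":0},{"translation":[0.4,0.4,0],"angular":[0,0,0],"grip":0},{"translation":[0.2,0.2,0],"angular":[0,0,0],"grip":0},{"translation":[0.1,0.1,0],"angular":[0,0,0],"grip":0},{"translation":[0,0,0],"angular":[0,0,0],"grip":0},{"translation":[0,0,0],"angular":[0,0,0],"grip":0},{"translation":[0,0,0],"angular":[0,0,0],"grip":0}]' | grep -E "time|pos"
python3 -c "
from h import *
go(0.4215,0.3227,0.0913,1.281)"
```

```text
time: 35.82
tcp_pos: [0.4667, 0.2398, 0.1992]
time: 36.48
tcp_pos: [0.4228, 0.3205, 0.1988]
t=36.5 tcp [0.4228 0.3205 0.1988] yaw 1.280 shift rows [0.06 0.06 3.58] turn(rz shares) -0.01 tilt fix [-0.017 -0.011 -0.   ] w 0.0131 gf 53.7 F [ 0.9  0.2 -1.1] q7 0.37
```

```bash
python3 -m jog '[{"translation":[0.04,0.04,0.5],"angular":[0,0,0],"grip":0},{"translation":[0,0,1],"angular":[0,0,0],"grip":0},{"translation":[0,0,1],"angular":[0,0,0],"grip":0},{"translation":[0,0,0.5],"angular":[0,0,0],"grip":0},{"translation":[0,0,0.3],"angular":[0,0,0],"grip":0},{"translation":[0,0,0],"angular":[0,0,0],"grip":0},{"translation":[0,0,0],"angular":[0,0,0],"grip":0},{"translation":[0,0,0],"angular":[0,0,0],"grip":0}]'
python3 -m jog '[{"translation":[0,0,0.07],"angular":[0,0,0],"grip":0},{"translation":[0,0,0],"angular":[0,0,0],"grip":0}]' | grep -E "pos|ft_"
python3 -c "
from h import *
go(0.4215,0.3227,0.0913,1.281)"
```

```text
time: 37.15
tcp_pos: [0.4218, 0.324, 0.1011]
tcp_rot: [0.144, 0.99, 0.0, -0.0]
ft_force: [0.9, 0.3, -0.7]
width: 0.0135
gripper_force: 53.7
tcp_pos: [0.4214, 0.324, 0.0988]
ft_force: [-1.1, 0.4, -2.3]
t=37.3 tcp [0.4214 0.324  0.0988] yaw 1.283 shift rows [-0.02 -0.04  0.25] turn(rz shares) 0.02 tilt fix [ 0.008 -0.003 -0.   ] w 0.0130 gf 53.7 F [-1.1  0.4 -2.3] q7 0.28
```

```bash
python3 -m jog '[{"translation":[0,0,0.12],"angular":[0,0,0],"grip":0},{"translation":[0,0,0],"angular":[0,0,0],"grip":0},{"translation":[0,0,0],"angular":[0,0,0],"grip":0}]' | grep -E "pos|ft_"
python3 -m jog '[{"translation":[0,0,0.06],"angular":[0,0,0],"grip":0},{"translation":[0,0,0],"angular":[0,0,0],"grip":0}]' | grep -E "pos|ft_"
python3 -m jog '[{"translation":[0,0,0.03],"angular":[0,0,0],"grip":0},{"translation":[0,0,0],"angular":[0,0,0],"grip":0}]' | grep -E "pos|ft_"
```

```text
tcp_pos: [0.4207, 0.3236, 0.0942]
ft_force: [-0.4, -0.0, -2.3]
tcp_pos: [0.4206, 0.3236, 0.0922]
ft_force: [-0.4, -0.0, -1.3]
tcp_pos: [0.4206, 0.3236, 0.0914]
ft_force: [0.4, 0.1, -1.6]
```

```bash
python3 -m jog '[{"translation":[0,0,0.02],"angular":[0,0,0],"grip":0},{"translation":[0,0,0],"angular":[0,0,0],"grip":0}]' | grep -E "pos|ft_"
python3 -m jog '[{"translation":[0,0,0.02],"angular":[0,0,0],"grip":0},{"translation":[0,0,0],"angular":[0,0,0],"grip":0}]' | grep -E "pos|ft_"
```

```text
tcp_pos: [0.4207, 0.3237, 0.0913]
ft_force: [-2.1, -0.1, 2.8]
tcp_pos: [0.4207, 0.3237, 0.0912]
ft_force: [-3.1, -2.1, 9.1]
```

The bar ram is down. Release, back off, and check everything.

```bash
python3 -m jog '[{"translation":[0,0,0],"angular":[0,0,0],"grip":0.4},{"translation":[0,0,0],"angular":[0,0,0],"grip":0.6},{"translation":[0,0,0],"angular":[0,0,0],"grip":0.8},{"translation":[0,0,0],"angular":[0,0,0],"grip":0.8},{"translation":[0,0,-0.5],"angular":[0,0,0],"grip":0.8},{"translation":[0,0,-1],"angular":[0,0,0],"grip":0.8},{"translation":[0,0,-1],"angular":[0,0,0],"grip":0.8},{"translation":[0,0,-1],"angular":[0,0,0],"grip":1},{"translation":[0,0,-1],"angular":[0,0,0],"grip":1},{"translation":[0,0,-0.5],"angular":[0,0,0],"grip":1},{"translation":[0,0,0],"angular":[0,0,0],"grip":1},{"translation":[0,0,0],"angular":[0,0,0],"grip":1}]'
python3 - <<'E'
from h import *
w=optics.capture("wrist"); s=optics.capture("side")
v=np.vstack([np.hstack([w["pixels"][:300,60:460], cv2.resize(s["pixels"][230:305,230:355],(400,300))]), cv2.resize(s["pixels"][120:240,130:350],(800,300))])
cv2.imwrite("pics/fin.png",v[:,:,::-1])
E
```

```text
time: 39.23
tcp_pos: [0.4215, 0.3238, 0.2411]
tcp_rot: [0.144, 0.99, 0.0, 0.0]
ft_force: [-0.0, 0.2, -1.0]
width: 0.0855
gripper_force: 0.0
```

View pics/fin.png

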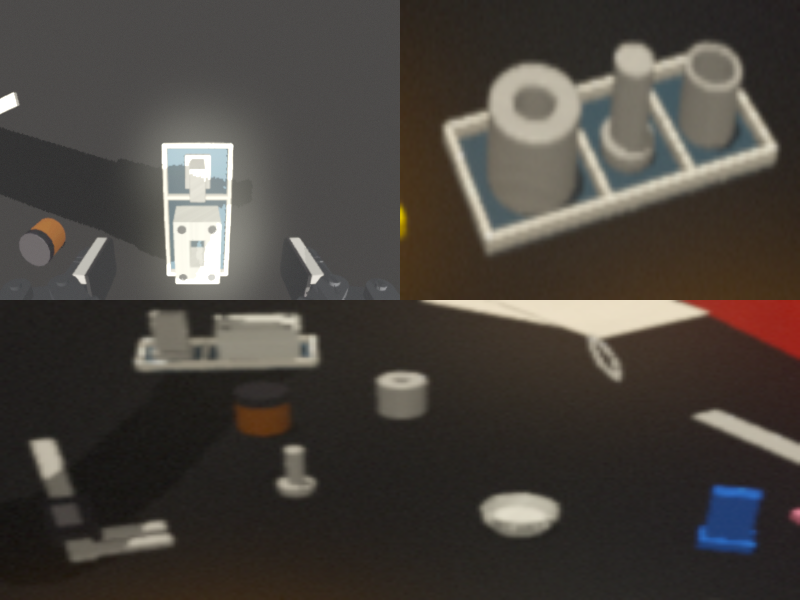

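The wrist view (top left) shows the bar ram at (198,175) and the mould at (198,245), each in its own tray2 compartment. The side view shows tray3's three parts upright, and the small die at (402,395) and small ram at (295,475) still where they were. Handing in.

```bash
python3 -c "
from workcell import robot
print(robot.finish_job())"
```

```text
the job is handed in; nothing more can be done
None
```

Both kits are made up and handed in after about 39 s of robot time: all five parts were set down upright in their own compartments, and the small die and small ram were left where they stood.

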